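# Set the booth fan to its fifth speed and start it

### The job

Get the spray booth's fan running at its fifth speed: with a fingertip against the side of the handle, push the big selector on the grey console round clockwise, click by click, until its pointer stands at the fifth bar (the round spot is off and does not count), then press the small flat start button at the front right fully in and let it spring back. Push the handle from one side only, do not pinch it, and never press start while the selector stands at another place. Leave the mushroom stop button and the little dimmer knob alone and do not lift or shift any of the things standing about.

Things in the scene. Friction and masses are not known exactly. Their poses are not given: they have to be found in the camera images.
- console: the booth's fan console, a grey metal desk case fixed to the bench, 225 mm deep (x), 290 mm wide (y). Origin: centre of its underside; x from its front to its back, y to its left, z up. From the 45 mm tall front wall the control panel (170 mm deep in plan) rises at 12 degrees to a flat rear ledge 81 mm high, 55 mm deep. Selector on the panel's left, start front right, stop back right
- selector_pivot (a point): on the selector's axis, on top of its flat round dial (106 mm wide). Its frame is the panel's: x up the slope to the back, y left, z out of the panel. Off is marked on the dial by a white spot, places 1 to 7 by white bars that grow longer and wider. No fitting stands within 75 mm of the axis, but low ones do beyond
- selector (a joint): selector angle in rad, growing clockwise from above; eight click places, place n at n x 0.5236 (30 degrees), 0 = off and 7 are end stops. The pointer stands at 105 degrees - angle, counted from the pivot's x towards its y. Leaving a place takes 0.13 N m (4 to 5 N at the handle's end); just past half way it springs into the next, and let go it seats in the nearest to 0.02 rad. Starts at place 0 to 3
- selector_tip (a point): end of the selector's pointer, on its middle line, 36 mm from the axis, 23 mm above the dial. The black handle is a bar 16 mm wide (11 mm at the pointing end) reaching 22 mm behind the axis and 36 mm before it, a white line along its pointing end; its sides stand from 10 to 36 mm above the dial, on a round hub 42 mm wide and 10 mm tall
- start_top (a point): centre of the top of the start button: a flat aluminium cap 26 mm wide, at the panel's front right, in a dark collar 42 mm wide above which it stands 10 mm. It moves square to the panel
- start (a joint): travel of the start button in m: 0 = out, 0.006 = fully in; sprung, 1.5 N to begin and 5 N for the full travel, springs back when let go
- stop_top (a point): top centre of the stop button, a black mushroom head 40 mm wide, 76 mm up the panel from the start button and 12 mm taller than it; to be left alone
- stop (a joint): travel of the stop mushroom in m: 0 = out, 0.006 = fully in
- dimmer_mark (a point): white mark on top of the small round lamp dimmer knob (22 mm wide, 17 mm tall, at the panel's back middle), 9 mm from the knob's axis; it turns easily and is to be left alone
- sample_jar: small glass jar with a black cap, 38 mm wide, 52 mm tall, standing on the console's flat rear ledge; origin at the centre of its underside
- coating_jar: grey jar with a steel cap, 60 mm wide, 78 mm tall, on the bench beside the console's left end; origin at the centre of its underside
- tape_roll: roll of yellow masking tape lying flat, 94 mm wide, 25 mm tall, beside the console's right end; origin at the centre of its underside
- paint_pen: paint pen lying on the bench in front of the console, 134 mm long, 12 mm thick, its length along its own x; origin at the centre of its underside
- water_bottle: clear water bottle, 64 mm wide, 200 mm tall, behind the console to the left; origin at the centre of its underside
- tumbler: steel drinking tumbler, 84 mm wide, 172 mm tall, behind the console to the right; origin at the centre of its underside
- airbrush: steel airbrush lying on a yellow sheet at the left, 172 mm long, up to 43 mm tall; origin at the centre of its underside
- coated_tube: black coated turned part standing on the yellow sheet at the left, 52 mm wide, 100 mm tall; origin at the centre of its underside

How it is judged:
By the outcome, as a careful person would: the job done as asked, in the order asked, and still so for the second after the job is handed in, with the robot touching nothing.
It also fails if it takes over 61 s, if anything falls off the work surface, if the arm or the gripper's body presses on something with over 40 N, if the wrist force passes 120 N, or if a joint passes its speed limit or range.

### The arm

A 6-joint arm with a two-finger parallel gripper is mounted at the origin on the work surface. World frame = base frame: x ahead of the robot, y to its left, z up, the work surface at z = 0. Lengths are in m, angles in rad, forces in N, time in s.
With the tool pointing down it reaches from about 0.275 to 1 m from the base axis. Payload 8.4 kg.
Tool frame: the origin (TCP) lies between the finger pads; the fingertips stand manip.nose_length ahead of it and the grasp point (between the pads) lies 8 mm behind it (manip.nose_length is the distance from the TCP to the fingertips, in m); z points along the fingers, y is the line along which they close (so a half turn about z gives the same grasp; the last joint's range is limited). The gripper opens to 85 mm and grips with 20 to 120 N. Pads are 22 mm wide; open, the fingers measure 114 mm over their backs; the gripper's body (76 mm by 85 mm) begins 54 mm behind the grasp point. The pads swing forward as they close: fully open they stand 13 mm farther back than shut.
Start: joints at [-0.002, 0.353, 1.633, -0, 1.155, -0.002], TCP at [0.625, -0, 0.242] pointing down, gripper open.
Joint ranges: [-2.63, 2.63], [-0.92, 2.1], [0.06, 2.66], [-1.3, 4.44], [0, 2.69], [-3.02, 3.02]. Speed limits (rad/s): [2.22, 2.22, 2.79, 3.14, 3.14, 3.14].

### API

Orientations are given as a unit quaternion [w, x, y, z].
In Python, from plant import manip gives the robot as it stands. The module is installed in compiled form; this text tells all that it offers.
- The arm moves only by the tool servo_tool, never from a script. Its argument "commands" is a list of rows, each a list of 4 numbers: the shift along the tool's x, y, z as a fraction of full scale, then the turn about the tool's z as a fraction of full scale. A call has 1 to 20 rows; each row is the pose to reach, as a shift and turn from the pose commanded when the call began, along the tool's axes at that moment; what a row does not reach only later rows make up. Full scale, the value 1, is 10 cm for a shift and 30 degrees for a turn. A row lasts 1/8 s, in which the tool goes at most 62.5 mm and 10.7 degrees, less where a joint would pass 70% of its speed; a pose out of reach is approached as far as the arm can. A call with a number of a shift or a turn outside -1 to 1 is refused whole. A call with a gripper value outside its range is refused whole. "hand" is the opening, from 0 (shut) to 1 (fully open), set as the call begins (left out, the last holds). The fingers move at their own pace and stop on an object; "newtons" is the grip in N (left out, the last holds). Time passes only in rows, so rows that repeat a pose let the fingers close. It gives the time, the measured TCP pose, the force, the opening and the grip force at its end, in the units of the state.
- manip.state(): the state, without advancing time (a new reading comes with each control period).
- manip.snapshot(name): name is "scene" or "side" or "wrist"; returns the picture (480x640x3 uint8, blue, green, red); there is no depth.
- manip.calibration(name): a dict with "fx", "fy", "cx", "cy" (pixels), "T" (4x4, takes a point from camera to world coordinates). Camera axes: x right, y down, z forward; pixel columns grow to the right and rows downward; lengths in m; the calibration is good to about 2 mm. A picture is of the moment at which its call begins: read the wrist's pose just before it. calibration takes no time and is no camera call; for the wrist camera it gives the pose at the moment of the call.
- manip.close_job(): hands the job in; it is judged then, once.
The state is a dict: "time_s": time; "q": joint angles; "joint_vel": joint speeds; "joint_efforts": joint torques, N m; "tool_pos": TCP position; "eef_rot": TCP orientation; "wrist_force": force on the tool from outside, world axes, zero at the start; "wrist_torque": the same for the moment, N m; "width": finger opening in m; "grip_force": force on a finger pad.
Only numpy, scipy, OpenCV 4.12 (cv2) and the standard library are available. Lean on these libraries where they do the work, as an engineer would, in place of code of your own. Each camera call takes 0.05 s, during which the arm holds its last target. There are 200 camera calls.

## Working session

There is one attempt and no reset: what is moved stays moved. The work goes in short steps, Python scripts to look and compute and a tool call to move; the robot and the scene stay as the last step left them, time stands still between calls to the robot, and variables do not carry over. Pictures are saved under pics/ and viewed, at most 10 in all, crops included, and the job is handed in when it is done.

Besides the shell and the picture viewer there is one more tool, called after "Emit:" as name(argument=value, ...), one argument or row to a line, values as JSON. servo_tool: Moves the arm, as the interface text tells. Its arguments: {"type":"object","properties":{"commands":{"type":"array","items":{"type":"array","items":{"type":"number"}}},"hand":{"type":"number"},"newtons":{"type":"number"}},"required":["commands"]}

```bash
mkdir -p pics; python3 - <<'E'
from plant import manip
import cv2
print(manip.state()); print(manip.nose_length)
for n in("scene","side","wrist"):
    c=manip.calibration(n); print(n,c)
    cv2.imwrite(f"pics/{n}0.png",manip.snapshot(n))
E
```

```text
{'time_s': 0.0, 'q': array([-2.42726279e-03,  3.53658492e-01,  1.63414032e+00,  3.84348332e-05,
        1.15518840e+00, -2.37747856e-03]), 'joint_vel': array([-9.61773617e-04,  1.57086717e-03,  5.70599233e-04,  2.93551989e-04,
        7.88021301e-05,  6.58131153e-04]), 'joint_efforts': array([-2.03471049e-03, -6.05236173e+01, -3.42063046e+01, -2.62302356e-04,
        9.48130677e-03,  3.61521288e-06]), 'tool_pos': array([ 6.24538808e-01, -4.25479293e-06,  2.41552559e-01]), 'eef_rot': array([-5.06632806e-04,  7.07129705e-01,  7.07083512e-01, -4.79407616e-04]), 'wrist_force': array([-0.01361915,  0.09274633,  0.12430891]), 'wrist_torque': array([-0.03133774,  0.02774388, -0.0021223 ]), 'grip_force': 0.0, 'width': 0.08526250357802216}
0.011
scene {'fx': 440.83118619418696, 'fy': 440.83118619418696, 'cx': 319.16359711388685, 'cy': 243.61142461695889, 'T': array([[-8.32841917e-01,  4.64276291e-01, -3.01366667e-01,
         8.40658564e-01],
       [ 5.53510505e-01,  6.99243397e-01, -4.52421035e-01,
         5.16523118e-01],
       [ 6.80291897e-04, -5.43604817e-01, -8.39341015e-01,
        
[... 219 characters left out ...]
ray([[ 0.8105399 , -0.37316217,  0.45141451,  0.12024131],
       [-0.58568025, -0.51388705,  0.62681636, -0.58294082],
       [-0.00192808, -0.77244423, -0.63507967,  0.7337437 ],
       [ 0.        ,  0.        ,  0.        ,  1.        ]])}
wrist {'fx': 411.11389812144165, 'fy': 411.11389812144165, 'cx': 323.0705692387952, 'cy': 236.93807512699527, 'T': array([[ 9.99999876e-01, -1.12911017e-06, -4.97414893e-04,
         6.25656046e-01],
       [-1.55380512e-04, -9.50665412e-01, -3.10218068e-01,
         7.90584076e-02],
       [-4.72524864e-04,  3.10218107e-01, -9.50665295e-01,
         3.72592649e-01],
       [ 0.00000000e+00,  0.00000000e+00,  0.00000000e+00,
         1.00000000e+00]])}
```

View pics/scene0.png

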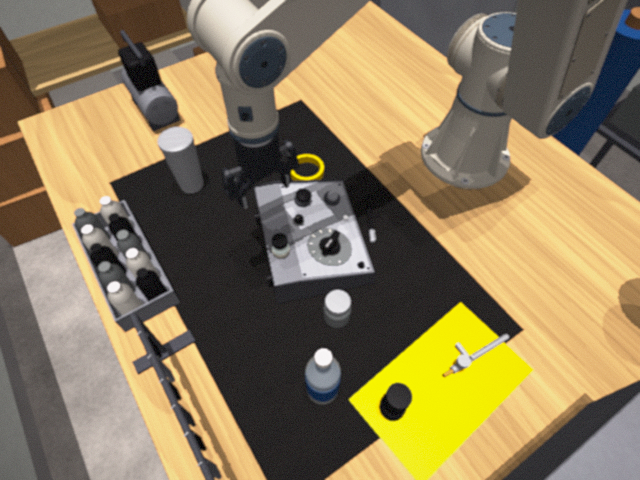

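View pics/wrist0.png

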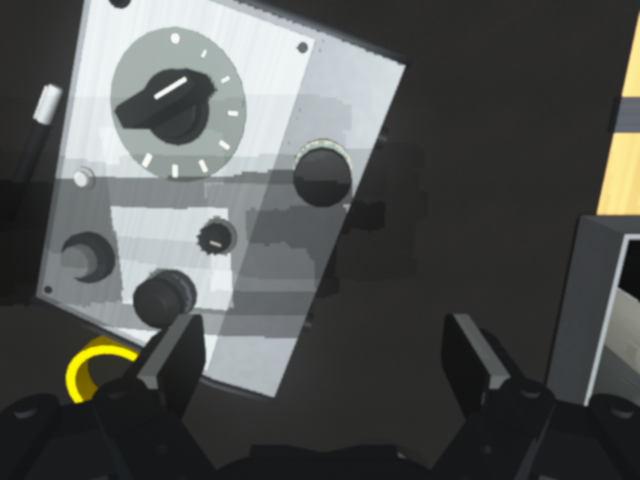

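View pics/side0.png

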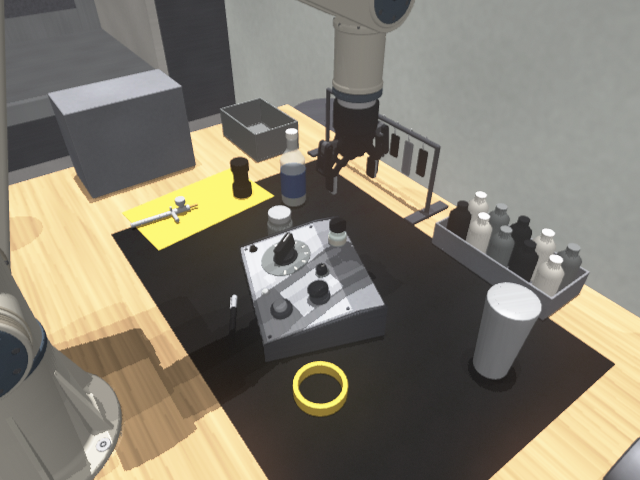

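The wrist view shows the dial at about (178,103), the off spot at (175,38), and bars 1–7 running clockwise to (147,160). The handle points towards bar 2, roughly (213,82). Start is at about (85,255), stop at (165,298) and the dimmer at (215,237). The sample jar is on the ledge at (322,172). The scene and side views agree with this. Next I'll measure more finely.

```bash
cat >h.py <<'E'
import numpy as np,cv2
from plant import manip
def ray(c,u,v):
    d=c["T"][:3,:3]@np.array([(u-c["cx"])/c["fx"],(v-c["cy"])/c["fy"],1]); return c["T"][:3,3],d
def onz(c,uv,z):
    o,d=ray(c,*uv); return o+d*(z-o[2])/d[2]
def onplane(c,uv,p,n):
    o,d=ray(c,*uv); return o+d*(n@(p-o))/(n@d)
def proj(c,P):
    q=np.linalg.inv(c["T"])@np.append(P,1); return np.array([c["fx"]*q[0]/q[2]+c["cx"],c["fy"]*q[1]/q[2]+c["cy"]])
def tri(rs):
    A=0;b=0
    for o,d in rs:
        d=d/np.linalg.norm(d);M=np.eye(3)-np.outer(d,d);A=A+M;b=b+M@o
    return np.linalg.solve(A,b)
E
python3 - <<'E'
from h import *
c=manip.calibration("wrist")
a=onz(c,(37,297),.045);b=onz(c,(275,397),.081);d=onz(c,(407,64),.081)
print(a,b,d,np.linalg.norm(b-d),np.linalg.norm((b-a)[:2]))
y=d-b;x=b-a;print("yaw",np.degrees(np.arctan2(-y[0],y[1])),np.degrees(np.arctan2(x[1],x[0])))
im=cv2.imread("pics/wrist0.png")[10:195,95:345]
cv2.imwrite("pics/w1.png",cv2.resize(im,None,fx=3.2,fy=3.2,interpolation=cv2.INTER_CUBIC))
a=cv2.imread("pics/side0.png")[205:345,235:395];b=cv2.imread("pics/scene0.png")[175:295,240:390]
A=cv2.resize(a,(440,385),interpolation=cv2.INTER_CUBIC)
cv2.imwrite("pics/s1.png",cv2.resize(a,None,fx=4,fy=4,interpolation=cv2.INTER_CUBIC))
cv2.imwrite("pics/c1.png",cv2.resize(b,None,fx=5,fy=5,interpolation=cv2.INTER_CUBIC))
E
```

```text
[ 0.37366441 -0.08349126  0.045     ] [ 0.58447766 -0.1600722   0.081     ] [0.68069271 0.10324477 0.081     ] 0.28034472167265867 0.2242919161975315
yaw -20.072117862333847 -19.964277437385938
```

View pics/w1.png

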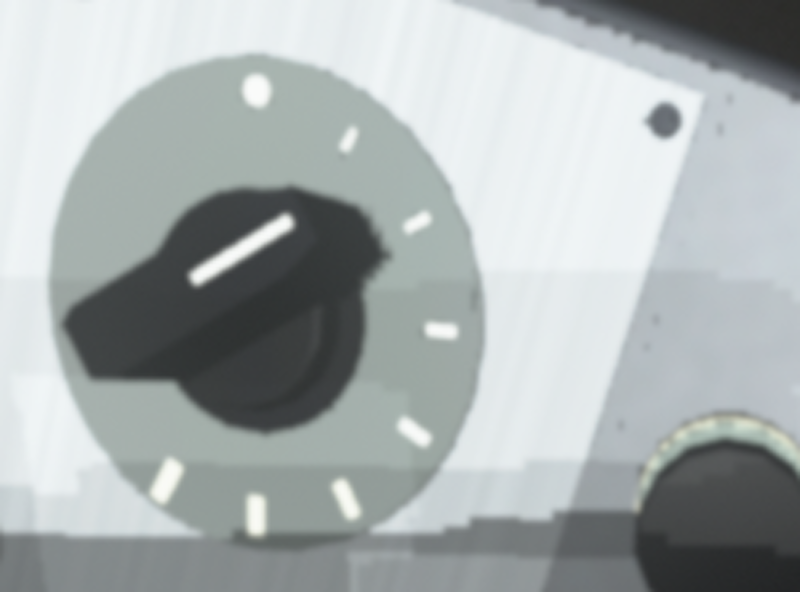

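View pics/s1.png

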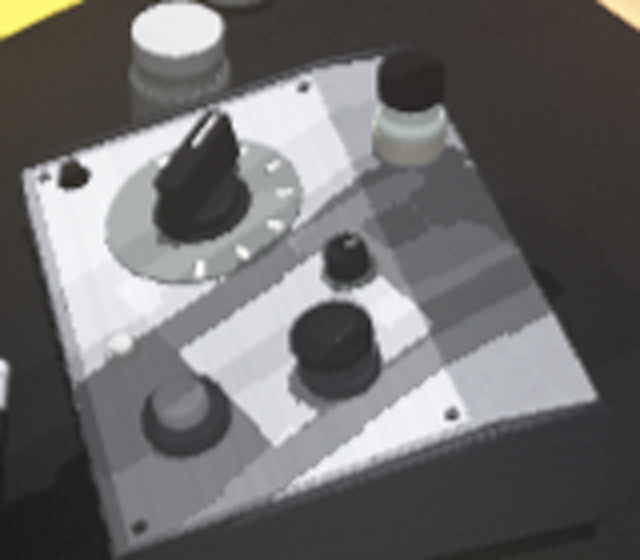

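The wrist crop shows the pointer line from (190,280) to (292,222) in the crop, with the spot at (257,90) and the bars clear. The side crop shows start at (185,400), the stop mushroom at (330,340) and all four console corners. Next I'll fit the console pose and project the features.

```bash
cat >>h.py <<'E'
def frame(p):
    x,y,t=p; c,s=np.cos(t),np.sin(t); return np.array([[c,-s,0],[s,c,0],[0,0,1]]),np.array([x,y,0])
a12=np.radians(12);Rp=np.array([[np.cos(a12),0,-np.sin(a12)],[0,1,0],[np.sin(a12),0,np.cos(a12)]])
E
python3 - <<'E'
from h import *
from scipy.optimize import least_squares
import json
cw,cs,cc=[manip.calibration(n) for n in("wrist","side","scene")]
C=dict(FR=(-.1125,-.145,.045),FL=(-.1125,.145,.045),BR=(.1125,-.145,.081),BL=(.1125,.145,.081))
obs=[(cw,"FR",(37,297)),(cw,"BR",(275,397)),(cw,"BL",(407,64)),
 (cs,"FL",(241.2,248)),(cs,"FR",(264.5,343.8)),(cs,"BR",(384.5,305)),(cs,"BL",(332.5,217.5))]
def res(p):
    R,o=frame(p); return np.concatenate([proj(c,R@np.array(C[k])+o)-uv for c,k,uv in obs])
s=least_squares(res,[.5,0,-.35],loss="soft_l1",f_scale=2);print(s.x,np.degrees(s.x[2]),s.fun.reshape(-1,2).round(1).tolist())
R,o=frame(s.x);RP=R@Rp;n=RP[:,2]
pf=lambda h:R@np.array([-.1125,0,.045])+o+n*h
cr=lambda u,v:(u/3.2+95-.35,v/3.2+10-.35)
sc=lambda u,v:(u/4+235-.4,v/4+205-.4)
im=cv2.imread("pics/wrist0.png").astype(int)
rim=[cr(*q) for q in[(257,54),(110,120),(50,270),(100,440),(280,548),(420,480),(485,330),(440,170),(360,90)]]
bars=[cr(*q) for q in[(257,90),(348,139),(417,222),(441,330),(414,432),(346,499),(256,515),(167,481)]]
for h in(0,.002,.004):
    P=np.array([RP.T@(onplane(cw,q,pf(h),n)-pf(h)) for q in rim])
    (cx,cy),r=least_squares(lambda v:np.hypot(P[:,0]-v[0],P[:,1]-v[1])-v[2],[.1,.06,.05]).x[:2],0
    rr=np.hypot(P[:,0]-cx,P[:,1]-cy)
    B=np.array([RP.T@(onplane(cw,q,pf(h),n)-pf(h)) for q in bars])-[cx,cy,0]
    print(h,"ctr",cx,cy,"r",rr.round(4),"bars",np.degrees(np.arctan2(B[:,1],B[:,0])).round(1),np.hypot(B[:,0],B[:,1]).round(4))
h=.002;piv=RP@np.array([cx,cy,0])+pf(h);print("pivot",piv)
L=[RP.T@(onplane(cw,cr(*q),piv+n*.036,n)-piv) for q in[(190,280),(292,222)]];print("line",np.round(L,4),np.degrees(np.arctan2(*(L[1]-L[0])[[1,0]])))
# start top by triangulation; wrist cap centre, side cap centre
print("start",tri([ray(cw,80,260),ray(cs,*sc(184,400))]))
print("stop",tri([ray(cw,162,299),ray(cs,*sc(332,333))]))
np.savez("geo.npz",R=R,o=o,RP=RP,piv=piv,n=n)
for k,c in(("side",cs),):
    print(k,"pivot px",4*(proj(c,piv)-[235,205]))
a=cv2.imread("pics/wrist0.png")[205:335,20:245]
cv2.imwrite("pics/w2.png",cv2.resize(a,None,fx=3.5,fy=3.5,interpolation=cv2.INTER_CUBIC))
E
```

```text
[ 0.52646849  0.01265636 -0.34760982] -19.9165757493028 [[-2.2, 1.9], [-1.8, 1.9], [2.2, -12.3], [-1.5, -2.6], [1.3, 2.1], [1.3, 1.1], [4.3, -1.9]]
0 ctr 0.08654908551816581 0.05759570068939415 r [0.0527 0.0523 0.053  0.0525 0.053  0.0517 0.0534 0.0528 0.0523] bars [ 105.8   75.9   45.1   14.4  -16.4  -46.5  -76.4 -105.7] [0.0456 0.0424 0.0427 0.0432 0.0441 0.045  0.0457 0.0468]
0.002 ctr 0.08768739239204709 0.057869296582086976 r [0.0524 0.0519 0.0526 0.0521 0.0526 0.0513 0.053  0.0524 0.0519] bars [ 105.8   75.9   45.1   14.4  -16.4  -46.5  -76.4 -105.7] [0.0453 0.0421 0.0424 0.0429 0.0438 0.0447 0.0454 0.0465]
0.004 ctr 0.08882569924282342 0.05814289246182646 r [0.052  0.0515 0.0522 0.0518 0.0523 0.0509 0.0526 0.052  0.0516] bars [ 105.8   75.9   45.1   14.4  -16.4  -46.5  -76.4 -105.7] [0.045  0.0418 0.0421 0.0426 0.0434 0.0444 0.0451 0.0462]
pivot [0.52180072 0.07618927 0.0654242 ]
line [[0.0037 0.0052 0.036 ]
 [0.0214 0.0226 0.036 ]] 44.40730949869394
start [ 0.43435635 -0.03826907  0.07116186]
stop [ 0.50356517 -0.06098705  0.09272833]
side pivot px [205.52507581 204.37607403]
```

View pics/w2.png

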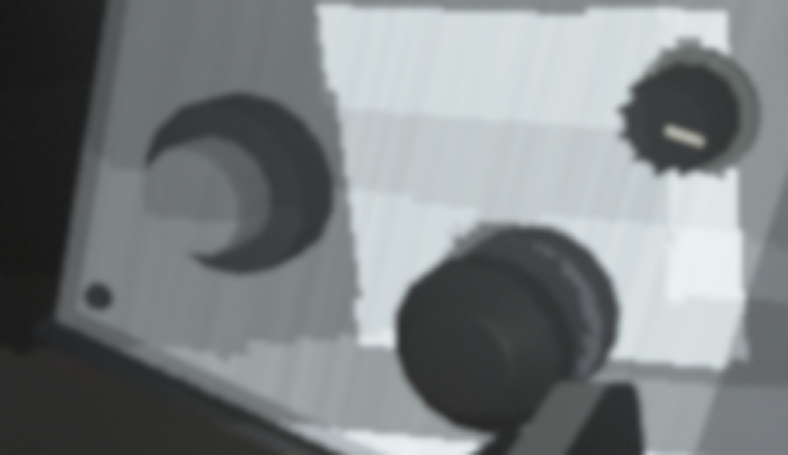

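```bash
cat >>h.py <<'E'
G=np.load("geo.npz") if __import__("os").path.exists("geo.npz") else None
def finger(al,rho=.027,wh=.0065,tip=.016,hw=.011):
    """TCP and tool-x heading (deg) with the shut fingers' side against the trailing side"""
    RP,piv=G["RP"],G["piv"]; a=np.radians(al); e=np.array([np.cos(a),np.sin(a),0]); t=np.array([-e[1],e[0],0])
    hc=np.interp(al,[-45,-10,10,45],[.018,.018,.034,.034])
    c=RP@(rho*e+wh*t+[0,0,hc])+piv; T=(RP@t)[:2]; T/=np.linalg.norm(T)
    z=(RP@(rho*e+(wh+hw)*t+[0,0,tip])+piv)[2]+manip.nose_length
    return np.append(c[:2]+hw*T,z),np.degrees(np.arctan2(T[1],T[0]))
E
python3 - <<'E'
from h import *
RP,piv=G["RP"],G["piv"]
cw,cs,cc=[manip.calibration(n) for n in("wrist","side","scene")]
sc=lambda u,v:(u/4+235-.4,v/4+205-.4)
s=tri([ray(cw,74,261),ray(cs,*sc(184,400))]); t=tri([ray(cw,20+487/3.5,205+343/3.5),ray(cs,*sc(332,333))])
print("start",s,(s-piv)@RP,"stop",t,(t-piv)@RP)
print("jar cap",tri([ray(cw,322,178),ray(cs,*sc(411,75))]))
print("bottle top",tri([ray(cc,322,356),ray(cs,291,133)]),"coat",onz(cc,(338,298),.078), onz(cs,(279,213),.078))
for a in(60,52,45,37.5,30,22.5,15,7.5,0,-7.5,-15,-22.5,-30,-37.5,-42):
    p,h=finger(a); print(a,p.round(4),round(h,1),"turn",round(90-h,1))
E
```

```text
start [ 0.43230041 -0.03902496  0.07357124] [-0.04222433 -0.13881164  0.01730411] stop [ 0.50208856 -0.06303686  0.09522754] [ 0.03445948 -0.13761393  0.02314458]
jar cap [0.62462021 0.03685504 0.12971831]
bottle top [0.70037821 0.31689137 0.19603663] coat [0.58096412 0.19848968 0.078     ] [0.58328528 0.19979751 0.078     ]
60 [0.5245 0.1095 0.0917] 129.5 turn -39.5
52 [0.5286 0.1079 0.0927] 121.5 turn -31.5
45 [0.532  0.1061 0.0935] 114.5 turn -24.5
37.5 [0.5354 0.1036 0.0943] 107.0 turn -17.0
30 [0.5384 0.1007 0.0951] 99.5 turn -9.5
22.5 [0.541  0.0975 0.0959] 92.1 turn -2.1
15 [0.5431 0.0939 0.0966] 84.8 turn 5.2
7.5 [0.5452 0.0899 0.0972] 77.4 turn 12.6
0 [0.5475 0.0855 0.0977] 70.1 turn 19.9
-7.5 [0.5493 0.0809 0.0981] 62.7 turn 27.3
-15 [0.5498 0.0766 0.0984] 55.4 turn 34.6
-22.5 [0.5494 0.0724 0.0987] 48.0 turn 42.0
-30 [0.5484 0.0684 0.0988] 40.6 turn 49.4
-37.5 [0.547  0.0644 0.0987] 33.2 turn 56.8
-42 [0.5459 0.0622 0.0987] 28.7 turn 61.3
```

Emit:
servo_tool(
  commands=[
    [0.3, -0.3, 0, -0.25],
    [0.6, -0.6, 0, -0.5],
    [0.9, -0.9, 0.1, -0.75],
    [1, -0.965, 0.3, -0.82],
    [1, -0.965, 0.6, -0.82],
    [1, -0.965, 0.6, -0.82],
  ],
  hand=0,
  newtons=20,
)

```text
time_s: 0.9
tool_pos: [0.5268, 0.0999, 0.1805]
eef_rot: [-0.002, 0.54, 0.842, -0.002]
wrist_force: [0.4, 0.0, 0.1]
width: -0.0
grip_force: 0.0
```

```bash
cat >>h.py <<'E'
def rel(target,turn=0):
    from scipy.spatial.transform import Rotation as Ro
    s=manip.state();q=s["eef_rot"];R=Ro.from_quat(np.r_[q[1:],q[0]]).as_matrix()
    hd=np.degrees(np.arctan2(R[1,0],R[0,0]))
    return (R.T@(np.array(target)-s["tool_pos"])/.1).round(3),hd.round(2)
E
python3 - <<'E'
from h import *
s=manip.state();print(s["time_s"],s["tool_pos"],s["width"])
p,h=finger(45);u=np.array([np.cos(np.radians(h)),np.sin(np.radians(h)),0])
print(h,rel(p+.008*u),rel(p))
cv2.imwrite("pics/w3.png",manip.snapshot("wrist"))
E
```

```text
0.9 [0.52679255 0.09986637 0.18049646] -2.4555453991788073e-05
114.45050923335991 (array([0.114, 0.077, 0.87 ]), np.float64(114.62)) (array([0.034, 0.077, 0.87 ]), np.float64(114.62))
```

View pics/w3.png

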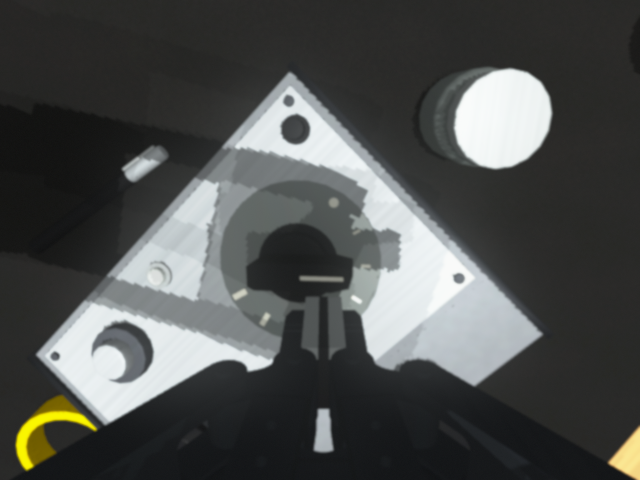

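The wrist view shows the handle across the image, with its white line at (300–348, 279). The shut fingertips are at about (323,330), start at (110,362) and the coating jar at upper right. Before lowering I'll cross-check the handle position from this second view.

```bash
python3 - <<'E'
from h import *
RP,piv=G["RP"],G["piv"];n=RP[:,2]
c=manip.calibration("wrist")
print("line",[((onplane(c,q,piv+n*.036,n)-piv)@RP).round(4) for q in[(299,279),(348,279)]])
c0=dict(fx=c["fx"],fy=c["fy"],cx=c["cx"],cy=c["cy"],T=np.array([[9.99999876e-01,-1.129e-06,-4.974e-04,.625656],[-1.5538e-04,-.950665412,-.310218068,.0790584],[-4.725e-04,.310218107,-.950665295,.372592649],[0,0,0,1]]))
f=lambda u,v:(u/3.2+95-.35,v/3.2+10-.35)
for a,b in(((190,280),(299,279)),((292,222),(348,279))):
    P=tri([ray(c0,*f(*a)),ray(c,*b)]);print("tri",P.round(4),((P-piv)@RP).round(4))
cs=manip.calibration("side")
P=tri([ray(c0,74,261),ray(c,110,362)]);print("start",P,((P-piv)@RP).round(4))
for k in(299,348):pass
print(proj(c,piv+n*.036),proj(c,piv), "hub/dial")
for a in(0,180,90,-90):
    print(a,proj(c,piv+RP@np.array([.053*np.cos(np.radians(a)),.053*np.sin(np.radians(a)),0])).round(1))
E
```

```text
line [array([0.0065, 0.0048, 0.036 ]), array([0.025, 0.025, 0.036])]
tri [0.5218 0.0825 0.1058] [0.0063 0.006  0.0399]
tri [0.5445 0.0939 0.1094] [0.0241 0.0244 0.0398]
start [ 0.43510258 -0.0358791   0.07947684] [-0.0395 -0.1349  0.0228]
[284.96440749 276.3156453 ] [298.34499437 261.9352283 ] hub/dial
0 [355.5 320.5]
180 [240.9 203. ]
90 [357.4 204.9]
-90 [244.3 314.1]
```

Emit:
servo_tool(
  commands=[
    [0.13, 0.08, 0.2, 0],
    [0.13, 0.08, 0.45, 0],
    [0.13, 0.08, 0.65, 0],
    [0.13, 0.08, 0.85, 0],
    [0.13, 0.08, 0.85, 0],
  ],
)

```text
time_s: 1.58
tool_pos: [0.5303, 0.1149, 0.0972]
eef_rot: [-0.0, 0.54, 0.841, -0.0]
wrist_force: [0.6, -1.0, -0.9]
width: -0.0003
grip_force: 0.0
```

```bash
python3 - <<'E'
from h import *
s=manip.state();print(s["tool_pos"],s["wrist_force"])
for a in(45,37.5,30,22.5,20,15):
    p,h=finger(a,tip=.018);r,h0=rel(p);print(a,r,"turn",((h0-h)/30).round(3))
cv2.imwrite("pics/w4.png",manip.snapshot("wrist"))
E
```

```text
[0.53031503 0.11489118 0.09723715] [ 0.60615747 -0.98591946 -0.89858086]
45 [-0.087 -0.021  0.018] turn 0.004
37.5 [-0.124 -0.001  0.01 ] turn 0.253
30 [-0.162  0.014  0.002] turn 0.501
22.5 [-0.203  0.024 -0.006] turn 0.748
20 [-0.216  0.027 -0.008] turn 0.83
15 [-0.244  0.029 -0.013] turn 0.993
```

View pics/w4.png

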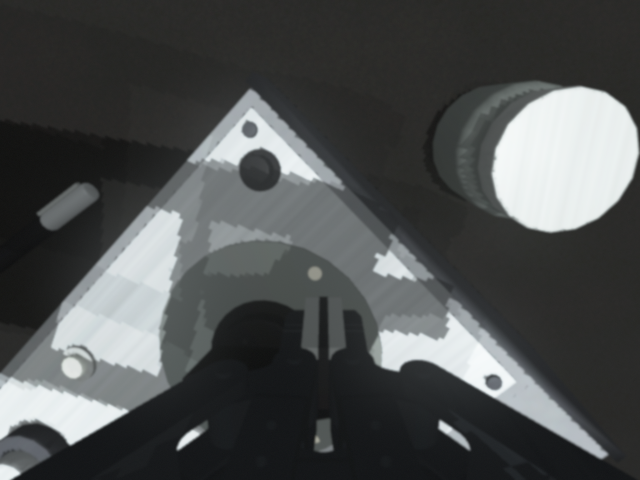

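The fingertips at (323,330) are beside the handle on its trailing side, and nothing is blocked. The hub is at (262,340). Now the first click.

Emit:
servo_tool(
  commands=[
    [-0.05, -0.02, 0.02, 0],
    [-0.087, -0.02, 0.02, 0],
    [-0.105, -0.01, 0.015, 0.12],
    [-0.124, 0, 0.01, 0.25],
    [-0.143, 0.007, 0.005, 0.37],
    [-0.162, 0.014, 0, 0.5],
    [-0.182, 0.019, -0.002, 0.62],
    [-0.203, 0.024, -0.005, 0.75],
    [-0.216, 0.027, -0.008, 0.83],
    [-0.216, 0.027, -0.008, 0.83],
  ],
)

```text
time_s: 2.88
tool_pos: [0.5422, 0.0963, 0.0987]
eef_rot: [0.0, 0.709, 0.705, 0.0]
wrist_force: [0.2, 0.1, -0.3]
width: -0.0001
grip_force: 0.0
```

```bash
python3 - <<'E'
from h import *
s=manip.state();print(s["time_s"],s["tool_pos"],s["wrist_force"],s["wrist_torque"])
for a in(20,15,7.5,0,-7.5,-10):
    p,h=finger(a,tip=.018);r,h0=rel(p);print(a,r,"turn",((h0-h)/30).round(3))
x=np.hstack([cv2.resize(manip.snapshot("scene")[185:285,250:385],(400,296),interpolation=cv2.INTER_CUBIC),cv2.resize(manip.snapshot("side")[205:305,225:360],(400,296),interpolation=cv2.INTER_CUBIC)])
cv2.imwrite("pics/m1.png",x)
E
```

```text
2.875 [0.54223417 0.09634773 0.0986603 ] [ 0.21595307  0.07293444 -0.27645664] [-0.03375178  0.00355599  0.02057924]
20 [-0.    -0.005  0.006] turn 0.001
15 [-0.024  0.009  0.001] turn 0.164
7.5 [-0.064  0.03  -0.005] turn 0.409
0 [-0.108  0.053 -0.01 ] turn 0.654
-7.5 [-0.154  0.072 -0.014] turn 0.898
-10 [-0.169  0.077 -0.015] turn 0.98
```

View pics/m1.png

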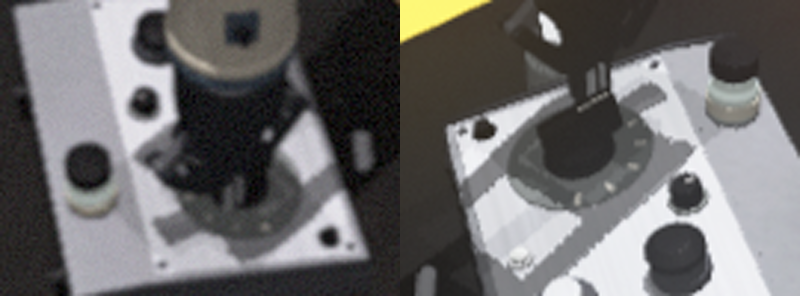

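The side view shows the handle with its white line turned right at (597,100), in front of the fingertip. Contact force is zero, so it clicked to place 3. Next click.

Emit:
servo_tool(
  commands=[
    [-0.012, 0.005, 0, 0.08],
    [-0.024, 0.009, 0, 0.16],
    [-0.044, 0.02, -0.002, 0.29],
    [-0.064, 0.03, -0.005, 0.41],
    [-0.086, 0.042, -0.008, 0.53],
    [-0.108, 0.053, -0.01, 0.65],
    [-0.131, 0.062, -0.012, 0.78],
    [-0.154, 0.072, -0.014, 0.9],
    [-0.169, 0.077, -0.015, 0.98],
    [-0.169, 0.077, -0.015, 0.98],
  ],
)

```text
time_s: 4.22
tool_pos: [0.5495, 0.0796, 0.0997]
eef_rot: [0.0, 0.864, 0.503, 0.0]
wrist_force: [-0.9, 0.7, -0.6]
width: -0.0005
grip_force: 0.0
```

```bash
python3 - <<'E'
from h import *
s=manip.state();print(s["time_s"],s["tool_pos"],s["wrist_force"],s["wrist_torque"])
for a in(-10,-15,-22.5,-30,-37.5,-40):
    p,h=finger(a,tip=.018);r,h0=rel(p);print(a,r,"turn",((h0-h)/30).round(3))
E
```

```text
4.225 [0.54947058 0.0796283  0.09970724] [-0.85600749  0.73200863 -0.64089217] [0.03216443 0.00443796 0.07924678]
-10 [-0.     0.004 -0.005] turn 0.002
-15 [-0.025  0.018 -0.007] turn 0.165
-22.5 [-0.063  0.035 -0.009] turn 0.411
-30 [-0.103  0.047 -0.01 ] turn 0.657
-37.5 [-0.144  0.054 -0.01 ] turn 0.905
-40 [-0.158  0.055 -0.01 ] turn 0.988
```

Emit:
servo_tool(
  commands=[
    [-0.012, 0.01, -0.003, 0.08],
    [-0.025, 0.018, -0.007, 0.16],
    [-0.044, 0.027, -0.008, 0.29],
    [-0.063, 0.035, -0.009, 0.41],
    [-0.083, 0.041, -0.01, 0.53],
    [-0.103, 0.047, -0.01, 0.65],
    [-0.124, 0.05, -0.01, 0.78],
    [-0.139, 0.053, -0.01, 0.87],
    [-0.139, 0.053, -0.01, 0.87],
  ],
)

```text
time_s: 5.35
tool_pos: [0.5472, 0.065, 0.1007]
eef_rot: [0.0, 0.956, 0.295, 0.0]
wrist_force: [-0.2, -0.6, 0.6]
width: -0.0003
grip_force: 0.0
```

Emit:
servo_tool(
  commands=[
    [0.08, 0, 0, 0],
    [0.16, 0, 0, 0],
    [0.16, 0, -0.3, 0],
    [0.16, 0, -0.7, 0],
    [0.16, 0, -1, 0],
    [0.16, 0, -1, 0],
  ],
)

```text
time_s: 6.1
tool_pos: [0.5623, 0.0745, 0.203]
eef_rot: [0.0, 0.956, 0.294, 0.002]
wrist_force: [0.0, -1.1, -0.0]
width: -0.0002
grip_force: 0.0
```

```bash
python3 - <<'E'
from h import *
s=manip.state();print(s["time_s"],s["tool_pos"],s["wrist_force"])
cv2.imwrite("pics/w5.png",manip.snapshot("wrist"));np.save("T5.npy",manip.calibration("wrist")["T"])
E
```

```text
6.1 [0.56231066 0.07453275 0.20302532] [ 1.97750879e-04 -1.05337042e+00 -4.40332303e-02]
```

View pics/w5.png

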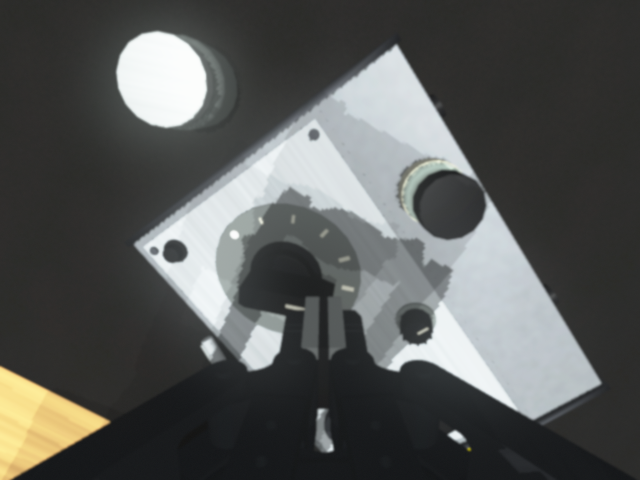

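The wrist view shows the spot at (235,235), bars 1–4 from (261,219) to (345,259) and bar 5 at (347,289). The handle points at bar 5, with part of its white line hidden near (295,307). I've used all ten views, so I'll check the pointer numerically from here on.

```bash
cat >>h.py <<'E'
def pointer(img,c,show=True):
    """white line on the black handle: bright slender blobs whose points lie within 36 mm of the axis at handle-top height"""
    RP,piv=G["RP"],G["piv"];n=RP[:,2]
    g=cv2.cvtColor(img,cv2.COLOR_BGR2GRAY); m=((g>120)*255).astype(np.uint8)
    k,lab,st,ce=cv2.connectedComponentsWithStats(m)
    for i in range(1,k):
        if not 8<=st[i,4]<=400: continue
        P=(onplane(c,ce[i],piv+n*.037,n)-piv)@RP
        if np.hypot(*P[:2])>.034: continue
        v,u=np.nonzero(lab==i); Q=np.array([((onplane(c,q,piv+n*.037,n)-piv)@RP)[:2] for q in zip(u,v)])
        d=Q-Q.mean(0); w,V=np.linalg.eigh(d.T@d); e=V[:,1]*np.sign(V[:,1]@Q.mean(0) or 1)
        print("blob px",ce[i].round(0),"n",st[i,4],"ctr mm",(P[:2]*1e3).round(1),"dir",np.degrees(np.arctan2(e[1],e[0])).round(1),"polar",np.degrees(np.arctan2(P[1],P[0])).round(1),"len",(np.ptp(d@e)*1e3).round(1))
E
python3 - <<'E'
from h import *
RP,piv=G["RP"],G["piv"]
c=manip.calibration("wrist");c["T"]=np.load("T5.npy");pointer(cv2.imread("pics/w5.png"),c)
for nm in("side","scene"):print(nm);pointer(manip.snapshot(nm),manip.calibration(nm))
c0=dict(c);c0["T"]=np.array([[1,0,-4.974e-04,.625656],[-1.5538e-04,-.950665412,-.310218068,.0790584],[-4.725e-04,.310218107,-.950665295,.372592649],[0,0,0,1]])
cs=manip.calibration("side")
g=cv2.cvtColor(cv2.imread("pics/wrist0.png"),cv2.COLOR_BGR2GRAY)
# height check: fixed-plane intersections of the cap centre
for h in(.010,.014,.018):
    pp=piv+RP[:,2]*h
    print(h,onplane(c0,(74,261),pp,RP[:,2]).round(4),onplane(cs,(235+184/4,205+100),pp,RP[:,2]).round(4))
t=np.array([.433,-.037,.15]);print(rel(t))
E
```

```text
blob px [294. 307.] n 60 ctr mm [  8.1 -10.8] dir -40.4 polar -53.0 len 11.5
side
scene
0.01 [ 0.4256 -0.0416  0.0649] [ 0.4364 -0.0357  0.0667]
0.014 [ 0.4285 -0.0399  0.0695] [ 0.4345 -0.039   0.0706]
0.018 [ 0.4315 -0.0381  0.074 ] [ 0.4327 -0.0422  0.0746]
(array([-1.674,  0.205,  0.498]), np.float64(34.23))
```

Emit:
servo_tool(
  commands=[
    [-0.2, 0.03, -0.1, 0.25],
    [-0.45, 0.06, -0.1, 0.5],
    [-0.7, 0.1, -0.1, 0.75],
    [-0.9, 0.1, -0.1, 0.95],
    [-0.9, 0.1, -0.1, 0.95],
  ],
)

```text
time_s: 6.88
tool_pos: [0.4901, 0.0147, 0.2094]
eef_rot: [-0.0, 0.999, 0.049, -0.001]
wrist_force: [0.6, -0.3, 0.3]
width: -0.0002
grip_force: 0.0
```

```bash
python3 - <<'E'
from h import *
im=manip.snapshot("wrist");c=manip.calibration("wrist");pointer(im,c)
for nm in("side","scene"):print(nm);pointer(manip.snapshot(nm),manip.calibration(nm))
print(proj(c,G["piv"]+.036*G["n"]),manip.state()["tool_pos"],rel([.431,-.039,.11]))
E
```

```text
blob px [250. 183.] n 245 ctr mm [ 14.8 -14.6] dir -44.0 polar -44.6 len 25.1
side
blob px [289. 246.] n 21 ctr mm [ 12.2 -14.3] dir -45.6 polar -49.5 len 23.2
scene
blob px [325. 232.] n 13 ctr mm [ 11.2 -17.4] dir -44.7 polar -57.1 len 18.3
[219.26842857 192.54023146] [0.49208717 0.01544375 0.21018054] (array([-0.663,  0.48 ,  1.002]), np.float64(5.82))
```

The pointer stands at −44 to −45°, which is place 5, and all three views agree. Now to start.

Emit:
servo_tool(
  commands=[
    [-0.2, 0.15, 0, 0.25],
    [-0.45, 0.32, 0, 0.5],
    [-0.663, 0.48, 0.2, 0.75],
    [-0.663, 0.48, 0.6, 0.86],
    [-0.663, 0.48, 0.95, 0.86],
    [-0.663, 0.48, 0.95, 0.86],
  ],
)

```text
time_s: 7.78
tool_pos: [0.4291, -0.0388, 0.1137]
eef_rot: [0.0, 0.985, -0.174, -0.002]
wrist_force: [-0.3, 0.5, -0.1]
width: -0.0003
grip_force: 0.0
```

```bash
python3 - <<'E'
from h import *
s=manip.state();print(s["tool_pos"],s["wrist_force"],rel([.431,-.039,.0725+.011]))
E
```

```text
[ 0.42910157 -0.03881225  0.11371543] [-0.32620134  0.52766936 -0.06025056] (array([ 0.02 , -0.005,  0.302]), np.float64(-20.01))
```

Lower to just about contact.

Emit:
servo_tool(
  commands=[
    [0.02, 0, 0.15, 0],
    [0.02, 0, 0.24, 0],
    [0.02, 0, 0.27, 0],
    [0.02, 0, 0.29, 0],
    [0.02, 0, 0.29, 0],
  ],
)

```text
time_s: 8.4
tool_pos: [0.4329, -0.04, 0.0871]
eef_rot: [-0.0, 0.985, -0.174, 0.001]
wrist_force: [1.9, 0.4, 4.4]
width: 0.0002
grip_force: 1.5
```

Emit:
servo_tool(
  commands=[
    [0, 0, 0.01, 0],
    [0, 0, 0.02, 0],
    [0, 0, 0.02, 0],
  ],
)

```text
time_s: 8.78
tool_pos: [0.4326, -0.0399, 0.0847]
eef_rot: [-0.0, 0.985, -0.175, 0.0]
wrist_force: [0.7, 0.4, 4.9]
width: -0.0002
grip_force: 2.2
```

Emit:
servo_tool(
  commands=[
    [0, 0, 0.01, 0],
    [0, 0, 0.02, 0],
    [0, 0, 0.02, 0],
  ],
)

```text
time_s: 9.15
tool_pos: [0.4328, -0.04, 0.0834]
eef_rot: [-0.0, 0.985, -0.174, 0.001]
wrist_force: [-1.7, 0.8, 18.8]
width: -0.0005
grip_force: 9.3
```

Emit:
servo_tool(
  commands=[
    [0, 0, 0.007, 0],
    [0, 0, 0.007, 0],
    [0, 0, 0.007, 0],
  ],
)

```text
time_s: 9.52
tool_pos: [0.4329, -0.04, 0.0832]
eef_rot: [-0.0, 0.985, -0.175, 0.001]
wrist_force: [-3.4, -0.5, 27.1]
width: -0.0001
grip_force: 13.4
```

Emit:
servo_tool(
  commands=[
    [0, 0, -0.03, 0],
    [0, 0, -0.06, 0],
    [0, 0, -0.1, 0],
    [0, 0, -0.4, 0],
    [0, 0, -0.8, 0],
    [-0.3, 0, -1, 0],
    [-0.5, 0, -1, 0],
    [-0.5, 0, -1, 0],
  ],
)

```text
time_s: 10.52
tool_pos: [0.3834, -0.0224, 0.181]
eef_rot: [0.0, 0.985, -0.174, -0.001]
wrist_force: [0.3, -0.6, -0.3]
width: -0.0002
grip_force: 0.0
```

```bash
python3 - <<'E'
from h import *
for nm in("wrist","side","scene"):
    im=manip.snapshot(nm);print(nm);pointer(im,manip.calibration(nm))
s=manip.state();print(s["time_s"],s["tool_pos"],s["wrist_force"])
# scene change against the start picture around stop and dimmer (side view)
E
```

```text
wrist
blob px [55. 54.] n 386 ctr mm [ 15.2 -15.8] dir -44.1 polar -46.1 len 25.0
side
blob px [289. 246.] n 21 ctr mm [ 12.2 -14.3] dir -45.6 polar -49.5 len 23.2
scene
10.675 [ 0.38558839 -0.02281958  0.18126977] [ 0.37701095 -0.52100044  0.71133036]
```

```bash
python3 -c "
from plant import manip
print(manip.close_job())"
```

```text
the job is handed in; nothing more can be done
None
```

The job is handed in: the selector reads place 5 by pointer angle (about −44° against −45°), and start was then pressed to its hard stop and released with the arm clear; I didn't image the button springing back, or check afterwards that the stop, dimmer and loose items hadn't moved.

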